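Zero the tare dial and present the reference ball to the sensor

TASK

First turn the black tare knob until its orange pointer stands at the green zero mark, and let go of it. Then lift the blue ball tray by its yellow grip and carry it, close to level so that the loose steel ball never leaves its pocket, until the pocket is centred over the copper sensor pad with the tray's underside about 50 mm above the pad. Finish there, with the gripper still holding the tray, level and at rest, with the dial left at zero and the other things on the bench left where they are.

Things in the scene. Friction and masses are not known exactly. Their poses are not given: they have to be found in the camera images.
- tare_unit: Grey box 100 x 100 x 40 mm fixed to the bench, a white round dial face (96 mm across, 2 mm thick) on top, the tare knob at its centre. Origin: centre of its underside, on the knob's vertical axis. The green zero mark (the other ticks are black) lies on the face in the box's +x direction, 41 mm from the axis.
- tare_knob (a joint): Angle of the tare knob (rad): 0 when the orange pointer stands at the green zero mark, growing counter-clockwise seen from above. It starts well on the positive side, so it must be turned clockwise to zero; range -1.8 to 1.8. Light friction (0.05 N m), no spring: it stays where it is left.
- knob_grip (a point): Grip point on the knob's axis, 76 mm above the bench, turning with the knob: +x is where the pointer aims. Black disc 56 mm across, its top 54 mm above the bench, with an upright black grip bar 46 mm long (along x), 12 mm wide (y), from 54 to 80 mm above the bench. Orange pointer: a stripe on the bar's +x half and a needle beyond it.
- sensor: White round post 64 mm across on a dark 90 mm foot (12 mm high), fixed to the bench, with a copper pick-up pad 72 mm across and 5 mm thick on top; 60 mm high in all. Origin: centre of its underside.
- sensor_top (a point): Centre of the copper pad's top face (black dot), 60 mm above the bench.
- tray: Loose blue tray, a plate 130 (x) x 80 (y) x 12 mm, 0.15 to 0.31 kg, flat on the bench. Origin: centre of its underside. Round pocket with white floor, 44 mm across, 4 mm deep, at x = +38 mm, holding a loose steel ball. Upright yellow grip 40 mm long (x), 16 mm thick (y), from 12 to 60 mm above the underside, centred at x = -12 mm. Flush brass disc at x = -49 mm.
- tray_grip (a point): Point in the middle of the yellow grip's plan, 44 mm above the tray's underside (16 mm below the top of the grip); axes as the tray's: close the fingers along y.
- tray_pocket (a point): On the axis of the tray's pocket, 18 mm above the tray's underside, where the ball's centre is when the ball stands mid-pocket; axes as the tray's.
- ball_center (a point): Centre of the loose steel ball, 20 mm across, 33 g. It can roll up to 12 mm from mid-pocket.
- copper_bar_a: Loose flat copper bar 100 x 16 x 8 mm, lying roughly along x left of the middle. Origin: centre of underside. To be left alone.
- copper_bar_b: The same kind of copper bar, right of the middle. To be left alone.
- jig_block: Loose red block 50 x 70 x 35 mm. Origin: centre of underside. To be left alone.
- parts_cup: Loose clear cup, 70 mm across the rim, 75 mm high. Origin: centre of underside. To be left alone.
- shim_gauge: Loose silver stepped gauge plate 30 x 110 mm, 6 to 15 mm high. Origin: centre of underside. To be left alone.
Mind the look-alikes: they are no part of the job. Of the things like the sensor, leave any that is pink or red; of the rest the smaller one is meant.

How it is judged:
By the outcome, as a careful person would: the job done as asked, in the order asked, and still so for the second after the job is handed in, while the arm keeps its last pose, push and grip.
It also fails if it takes over 61 s, if anything falls off the work surface, if the arm or the gripper's body presses on something with over 40 N, if the wrist force passes 120 N, or if a joint passes its speed limit or range.

ROBOT

A 6-joint arm with a two-finger parallel gripper is mounted at the origin on the work surface. World frame = base frame: x ahead of the robot, y to its left, z up, the work surface at z = 0. Lengths are in m, angles in rad, forces in N, time in s.
With the tool pointing down it reaches from about 0.325 to 0.9 m from the base axis. Payload 6.1 kg.
Tool frame: the origin (TCP) lies on the centre line of the jaws, within the pads' length; the fingertips stand 25 mm ahead of it and the grasp point (between the pads) lies 6 mm ahead of it (env.finger_overhang is the distance from the TCP to the fingertips, in m); z points along the fingers, y is the line along which they close (so a half turn about z gives the same grasp; the last joint's range is limited). The gripper opens to 85 mm and grips with 20 to 120 N. Pads are 22 mm wide; open, the fingers measure 114 mm over their backs; the gripper's body (76 mm by 85 mm) begins 54 mm behind the grasp point. The pads swing forward as they close: fully open they stand 13 mm farther back than shut.
Start: joints at [0.995, 0.22, 1.526, -0, 1.395, -0.126], TCP at [0.272, 0.563, 0.256] pointing down, gripper open.
Joint ranges: [-2.98, 2.98], [-0.91, 2.08], [0.09, 2.57], [-1.24, 4.39], [0.2, 2.65], [-2.68, 2.68]. Speed limits (rad/s): [2.57, 2.57, 3.01, 3.14, 3.14, 3.14].

INTERFACE

Orientations are given as a unit quaternion [x, y, z, w].
In Python, from station import status, grab_frame, env gives the robot as it stands.
- The arm moves only by the tool move_arm, never from a script. Its argument "motion" is a list of rows, each an object of numbers: "hand": the opening, from 0 (shut) to 1 (fully open); "dx", "dy", "dz": the shift along the tool's x, y, z in m; "ax", "ay", "az": the turn, a rotation vector about the tool's x, y, z in rad. A call has 1 to 10 rows; each row is the pose to reach, as a shift and turn from the pose commanded when the call began, along the tool's axes at that moment; what a row does not reach only later rows make up. A row lasts 1/8 s, in which the tool goes at most 62.5 mm and 10.7 degrees, less where a joint would pass 70% of its speed; a pose out of reach is approached as far as the arm can. A call with a gripper value outside its range is refused whole. The fingers move at their own pace and stop on an object; the grip force is fixed at half the most. Time passes only in rows, so rows that repeat a pose let the fingers close. It gives the time, the measured TCP pose, the force, the opening and the grip force at its end, in the units of the state.
- status.get_state(): the state, without advancing time (a new reading comes with each control period).
- grab_frame(name): name is "side" or "top" or "wrist"; returns a dict with "img" (420x560x3 uint8, red, green, blue), "fx", "fy", "cx", "cy" (pixels), "dist_coeffs" ([k1, k2, p1, p2, k3] as OpenCV has them; the pictures are not rectified), "R" (3x3) and "t" (3): a world point X has camera coordinates R X + t. Camera axes: x right, y down, z forward; pixel columns grow to the right and rows downward; lengths in m; the calibration is good to about 2 mm. A picture is of the moment at which its call begins. There is no depth.
- env.finish_job(): hands the job in; it is judged then, once.
The state is a dict: "clock": time; "joints": joint angles; "dq": joint speeds; "joint_efforts": joint torques, N m; "position": TCP position; "eef_rot": TCP orientation; "ft_force": force on the tool from outside, world axes, zero at the start; "torque": the same for the moment, N m; "width": opening from 0.0 (shut) to 1.0 (fully open); "grip_force": force on a finger pad.
Only numpy, scipy, OpenCV 4.12 (cv2) and the standard library are available. Lean on these libraries where they do the work, as an engineer would, in place of code of your own. Each camera call takes 0.05 s, during which the arm holds its last target. There are 200 camera calls.

## Working session

There is one attempt and no reset: what is moved stays moved. The work goes in short steps, Python scripts to look and compute and a tool call to move; the robot and the scene stay as the last step left them, time stands still between calls to the robot, and variables do not carry over. Pictures are saved under pics/ and viewed, at most 10 in all, crops included, and the job is handed in when it is done.

Besides the shell and the picture viewer there is one more tool, called by a JSON object that holds its "op" and its "data", one argument or row to a line. move_arm: Moves the arm, as the interface text tells. Its arguments: {"type":"object","properties":{"motion":{"type":"array"}},"required":["motion"]}

```bash
mkdir -p pics; cat > h.py <<'E'
import cv2,numpy as np,pickle
from station import status,grab_frame,env
def snap(name,fn):
    f=grab_frame(name); cv2.imwrite('pics/%s.png'%fn,f['img'][:,:,::-1]); pickle.dump(f,open('pics/%s.pkl'%fn,'wb')); return f
def load(fn): return pickle.load(open('pics/%s.pkl'%fn,'rb'))
def ray(f,uv):
    K=np.array([[f['fx'],0,f['cx']],[0,f['fy'],f['cy']],[0,0,1]]);R=np.array(f['R']);t=np.array(f['t'])
    p=cv2.undistortPoints(np.array([[uv]],float),K,np.array(f['dist_coeffs']))[0,0]
    d=R.T@np.array([p[0],p[1],1]);return -R.T@t,d/np.linalg.norm(d)
def atz(f,uv,z):
    c,d=ray(f,uv);return c+d*(z-c[2])/d[2]
def tri(*obs):
    A=np.zeros((3,3));b=np.zeros(3);L=[]
    for f,uv in obs:
        c,d=ray(f,uv);P=np.eye(3)-np.outer(d,d);A+=P;b+=P@c;L.append((c,P))
    x=np.linalg.solve(A,b);return x,[np.linalg.norm(P@(x-c)) for c,P in L]
def proj(f,X):
    K=np.array([[f['fx'],0,f['cx']],[0,f['fy'],f['cy']],[0,0,1]])
    return cv2.projectPoints(np.array([X],float),cv2.Rodrigues(np.array(f['R']))[0],np.array(f['t'],float),K,np.array(f['dist_coeffs']))[0][0,0]
E
python3 - <<'E'
from h import *
a=snap('top','top0')['img'];b=snap('side','side0')['img']
cv2.imwrite('pics/top0b.png',cv2.resize(a,(800,600),interpolation=cv2.INTER_CUBIC)[:,:,::-1])
cv2.imwrite('pics/side0b.png',cv2.resize(b,(800,600),interpolation=cv2.INTER_CUBIC)[:,:,::-1])
print(status.get_state(),env.finger_overhang)
E
```

```text
{'clock': 0.1, 'joints': array([ 9.94880550e-01,  2.21148561e-01,  1.52751030e+00, -2.13045533e-05,
        1.39468111e+00, -1.26091744e-01]), 'dq': array([ 0.00079002, -0.00249046, -0.0017777 , -0.00101704,  0.00027239,
        0.00241364]), 'joint_efforts': array([ 2.45395822e-03, -4.98245823e+01, -3.90546584e+01, -3.71792794e-05,
        5.64988819e-03, -2.19069000e-05]), 'position': array([0.27148393, 0.56240123, 0.25530059]), 'eef_rot': array([ 2.23018682e-01,  9.74813779e-01, -8.23996381e-04, -2.90553077e-04]), 'ft_force': array([ 0.34121936, -0.18062053,  0.90050252]), 'torque': array([-0.07031663,  0.02058339,  0.0063533 ]), 'grip_force': 0.0, 'width': 1.000938865709567} 0.025
```

View pics/top0b.png

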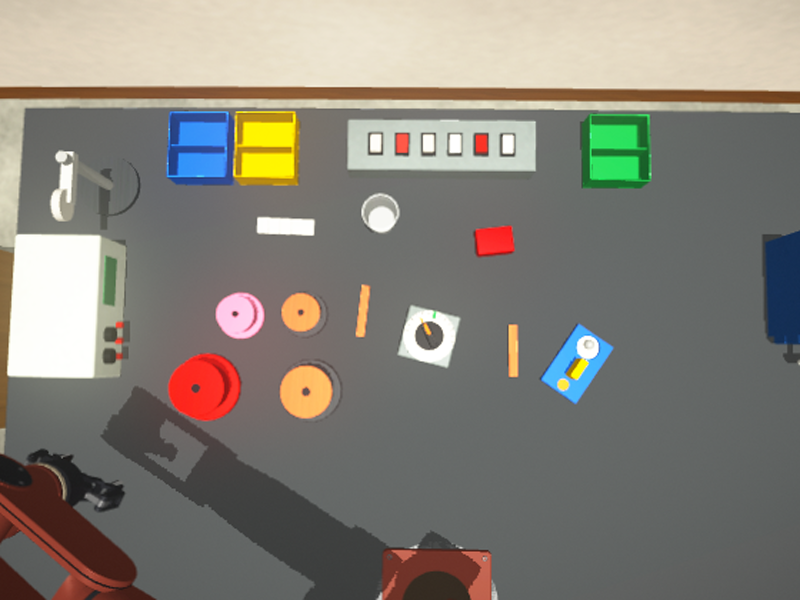

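View pics/side0b.png

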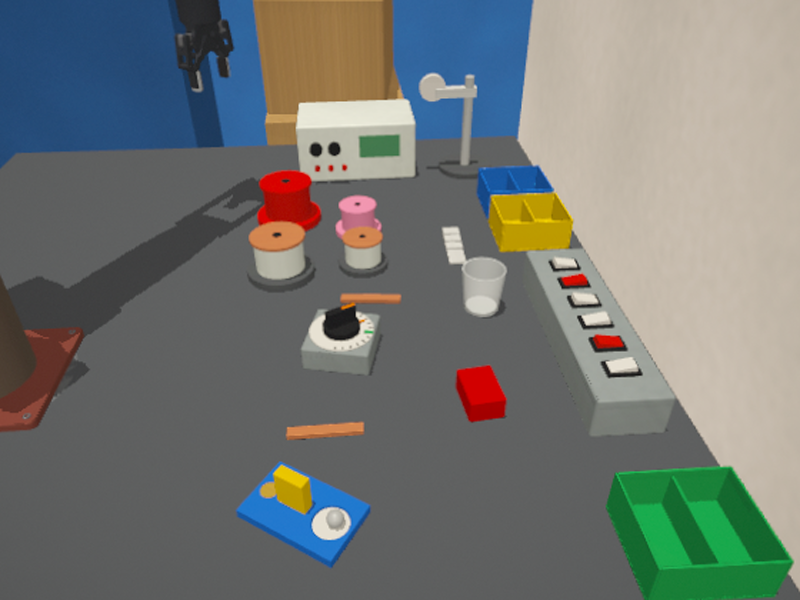

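The top view (800 px scale) shows the smaller copper sensor at (301,313), the tare knob at (430,335), and the tray at (577,363) with its grip at (578,369). In the side view they are at (362,237), (341,320) and (293,488). Next I'll enlarge these areas.

```bash
python3 - <<'E'
from h import *
def crop(n,cx,cy,w=66,h=50):
    im=load(n)['img'];x=int(cx*.7)-w//2;y=int(cy*.7)-h//2;print(n,x,y)
    return cv2.resize(im[y:y+h,x:x+w],(396,300),interpolation=cv2.INTER_CUBIC)
a=np.hstack([crop('top0',430,335),crop('top0',577,363)])
b=np.hstack([crop('side0',341,322),crop('side0',303,510,99,75)])
cv2.imwrite('pics/c0.png',np.vstack([a,b])[:,:,::-1])
t,s=load('top0'),load('side0')
q=lambda u,v:(u*.7,v*.7)
for n,u,v in[('sensor',(301,313),(362,237)),('big',(306,391.5),(277,236)),('tgrip',(578,368),(293,474))]:
    print(n,tri((t,q(*u)),(s,q(*v))))
E
```

```text
top0 268 209
top0 370 229
side0 205 200
side0 163 320
sensor (array([0.54600896, 0.25892344, 0.05723159]), [np.float64(0.0018436160123293562), np.float64(0.0018436160123293675)])
big (array([0.39988967, 0.24365787, 0.07572128]), [np.float64(0.0013448910064375711), np.float64(0.0013448910064374265)])
tgrip (array([ 0.44982747, -0.25817691,  0.05898094]), [np.float64(0.0019093098796690421), np.float64(0.0019093098796690736)])
```

View pics/c0.png

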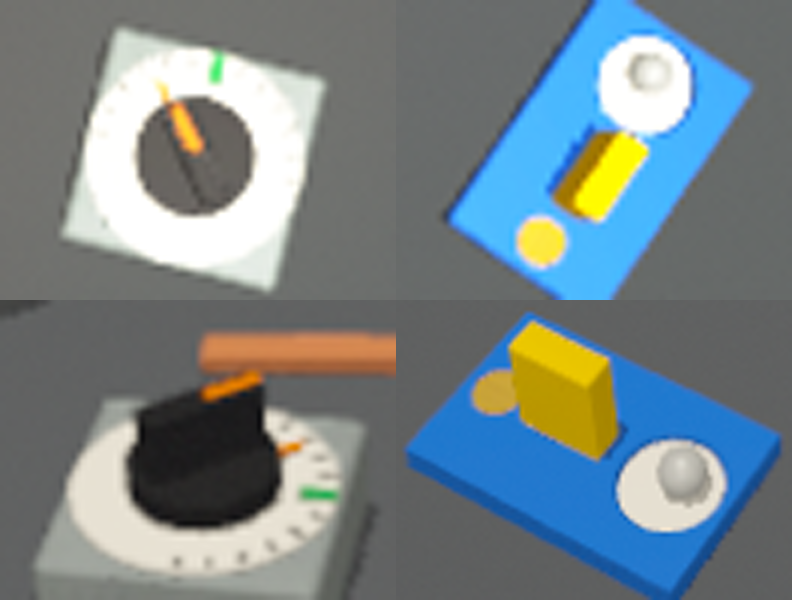

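The enlarged crops show the dial centre at (196,155), green mark at (217,68), needle tip at (162,88) and the stripe from (177,104) to (196,152). For the tray, the pocket is at (645,85), the brass disc at (541,241) and the grip top at about (610,177). In the side crop, the grip top is centred at (560,353).

```bash
python3 - <<'E'
from h import *
t,s=load('top0'),load('side0')
T1=lambda x,y:(268-.4+x/6,209-.4+y/6)
T2=lambda x,y:(370-.4+(x-396)/6,229-.4+y/6)
S1=lambda x,y:(205-.4+x/6,200-.4+(y-300)/6)
S2=lambda x,y:(163-.4+(x-396)/4,320-.4+(y-300)/4)
ang=lambda d:np.degrees(np.arctan2(d[1],d[0]))
c=atz(t,T1(196,155),.042);g=atz(t,T1(217,68),.042);n=atz(t,T1(162,88),.045)
print('face',c,'zero',ang(g-c),np.linalg.norm((g-c)[:2]),'needle',ang(n-c))
a=atz(t,T1(177,104),.08);b=atz(t,T1(199,153),.08);print('stripe',a,b,ang(a-b),np.linalg.norm(a-b))
print('bar end stripe tip tri',tri((t,T1(177,104)),(s,S1(252,378))), 'centre',tri((t,T1(198,153)),(s,S1(203,393))))
print('side face ctr',atz(s,S1(204,490),.042),'green side',ang(atz(s,S1(320,494),.042)-c))
# box corners top .04
for p in[(118,28),(326,80),(272,291),(63,237)]:print('box',atz(t,T1(*p),.04))
p=atz(t,T2(645,85),.008);br=atz(t,T2(541,241),.012);print('pocket',p,'brass',br,ang(p-br),np.linalg.norm((p-br)[:2]))
d=(p-br)/np.linalg.norm(p-br);print('origin',br+.049*d,'grip',br+.037*d)
print('grip top',tri((t,T2(610,177)),(s,S2(560,353))),'pocket tri',tri((t,T2(645,85)),(s,S2(671,485))))
print(np.array(status.get_state()['position']))
E
```

```text
face [0.50659321 0.01772145 0.042     ] zero -13.059645956326813 0.0403610685988286 needle 27.673854787935678
stripe [0.52735189 0.02744394 0.08      ] [0.50602227 0.01763398 0.08      ] 24.69873594032286 0.023477389304794663
bar end stripe tip tri (array([0.52646005, 0.02742305, 0.08063311]), [np.float64(0.0008564371298579739), np.float64(0.0008564371298579709)]) centre (array([0.50725101, 0.01820178, 0.08184362]), [np.float64(0.0013072240998216525), np.float64(0.001307224099821478)])
side face ctr [0.50674971 0.01498681 0.042     ] green side -11.756314421480447
box [0.56364295 0.0533999  0.04      ]
box [ 0.54119923 -0.04064389  0.04      ]
box [ 0.44611243 -0.01693829  0.04      ]
box [0.46907015 0.07709924 0.04      ]
pocket [ 0.48861398 -0.28875464  0.008     ] brass [ 0.41692385 -0.23974128  0.012     ] -34.359777822042105 0.08684345001180113
origin [ 0.45733099 -0.26736698  0.00974546] grip [ 0.44743537 -0.2606015   0.01029759]
grip top (array([ 0.44804937, -0.25998843,  0.05897104]), [np.float64(0.0014256235273571185), np.float64(0.0014256235273571722)]) pocket tri (array([ 0.48945687, -0.28822983,  0.00977704]), [np.float64(0.0008902667035903714), np.float64(0.0008902667035905114)])
[0.27148393 0.56240123 0.25530059]
```

{"op": "move_arm", "data": {
  "motion": [
    {"dx": -0.4485,"dy": -0.3895,"dz": 0.056,"az": -0.913,"hand": 1},
    {"dx": -0.4485,"dy": -0.3895,"dz": 0.056,"az": -0.913,"hand": 1},
    {"dx": -0.4485,"dy": -0.3895,"dz": 0.056,"az": -0.913,"hand": 1},
    {"dx": -0.4485,"dy": -0.3895,"dz": 0.056,"az": -0.913,"hand": 1},
    {"dx": -0.4485,"dy": -0.3895,"dz": 0.056,"az": -0.913,"hand": 1},
    {"dx": -0.4485,"dy": -0.3895,"dz": 0.056,"az": -0.913,"hand": 1},
    {"dx": -0.4485,"dy": -0.3895,"dz": 0.056,"az": -0.913,"hand": 1},
    {"dx": -0.4485,"dy": -0.3895,"dz": 0.056,"az": -0.913,"hand": 1},
    {"dx": -0.4485,"dy": -0.3895,"dz": 0.056,"az": -0.913,"hand": 1},
    {"dx": -0.4485,"dy": -0.3895,"dz": 0.056,"az": -0.913,"hand": 1}
  ]
}}

```text
validation failed for argument at $.mo...
```

```bash
cat >> h.py <<'E'
from scipy.spatial.transform import Rotation as Ro
def delta(pos,yang):
    s=status.get_state();R=Ro.from_quat(s['eef_rot']);d=R.inv().apply(np.array(pos)-s['position'])
    Y=np.radians(yang);y=np.array([np.cos(Y),np.sin(Y),0]);z=np.array([0,0,-1.]);T=Ro.from_matrix(np.c_[np.cross(y,z),y,z])
    print('t',s['clock'],'pos',s['position'].round(4),'yang',np.degrees(np.arctan2(*R.as_matrix()[[1,0],1])).round(2),'zdown',R.as_matrix()[:,2].round(4),'F',s['ft_force'].round(1),'w',s['width'],s['grip_force'])
    print('d',d.round(4),'a',(R.inv()*T).as_rotvec().round(4))
E
python3 - <<'E'
from h import *
delta([.5065,.0172,.084],116.5)
f=snap('wrist','w1')
cv2.imwrite('pics/w1b.png',cv2.resize(f['img'],(800,600),interpolation=cv2.INTER_CUBIC)[:,:,::-1])
print(proj(f,[.5065,.0172,.08])/.7)
E
```

```text
t 0.1 pos [0.2715 0.5624 0.2553] yang 64.23 zdown [-9.0e-04 -1.5e-03 -1.0e+00] F [ 0.3 -0.2  0.9] w 1.000938865709567 0.0
d [-0.4487 -0.3885  0.1719] a [-0.0015 -0.001  -0.9123]
[ 40.429128   694.29331718]
```

View pics/w1b.png

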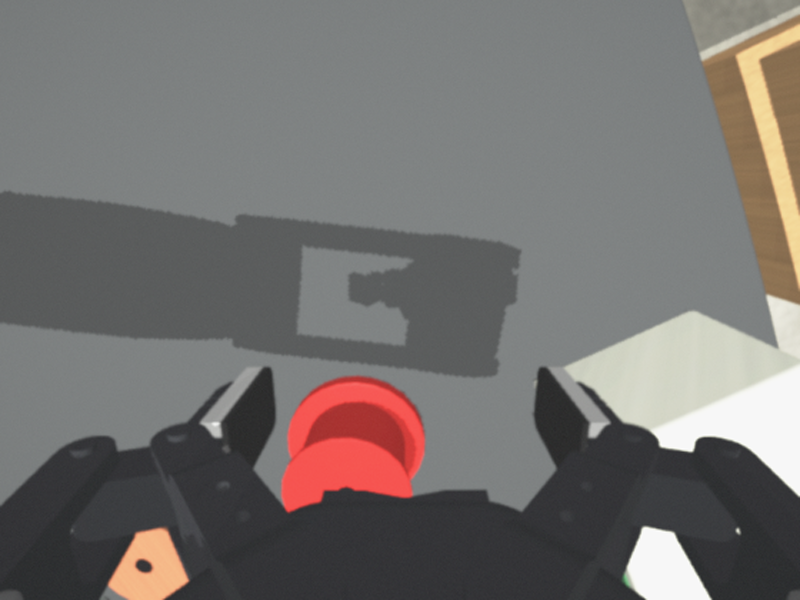

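The move was refused, so the arm hasn't moved. This wrist picture shows only the red spool at (350,450) and the arm's shadow. I'll retry with all the keys filled in.

{"op": "move_arm", "data": {
  "motion": [
    {"hand": 1,"dx": -0.4485,"dy": -0.3895,"dz": 0.056,"ax": 0,"ay": 0,"az": -0.913},
    {"hand": 1,"dx": -0.4485,"dy": -0.3895,"dz": 0.056,"ax": 0,"ay": 0,"az": -0.913},
    {"hand": 1,"dx": -0.4485,"dy": -0.3895,"dz": 0.056,"ax": 0,"ay": 0,"az": -0.913},
    {"hand": 1,"dx": -0.4485,"dy": -0.3895,"dz": 0.056,"ax": 0,"ay": 0,"az": -0.913},
    {"hand": 1,"dx": -0.4485,"dy": -0.3895,"dz": 0.056,"ax": 0,"ay": 0,"az": -0.913},
    {"hand": 1,"dx": -0.4485,"dy": -0.3895,"dz": 0.056,"ax": 0,"ay": 0,"az": -0.913},
    {"hand": 1,"dx": -0.4485,"dy": -0.3895,"dz": 0.056,"ax": 0,"ay": 0,"az": -0.913},
    {"hand": 1,"dx": -0.4485,"dy": -0.3895,"dz": 0.056,"ax": 0,"ay": 0,"az": -0.913},
    {"hand": 1,"dx": -0.4485,"dy": -0.3895,"dz": 0.056,"ax": 0,"ay": 0,"az": -0.913},
    {"hand": 1,"dx": -0.4485,"dy": -0.3895,"dz": 0.056,"ax": 0,"ay": 0,"az": -0.913}
  ]
}}

```text
clock: 1.4
position: [0.5067, 0.0149, 0.2001]
eef_rot: [-0.229, 0.973, 0.0, 0.0]
ft_force: [0.5, 0.8, 0.1]
width: 0.998
grip_force: 0.0
```

```bash
python3 - <<'E'
from h import *
f=snap('wrist','w2')
delta([.5065,.0172,.084],116.5)
cv2.imwrite('pics/w2b.png',cv2.resize(f['img'],(800,600),interpolation=cv2.INTER_CUBIC)[:,:,::-1])
print(proj(f,[.5065,.0172,.08])/.7,proj(f,[.5065,.0172,.042])/.7)
E
```

```text
t 1.45 pos [0.5085 0.0094 0.1996] yang 116.34 zdown [ 0.0012 -0.0041 -1.    ] F [-0.6 -6.1  0.4] w 0.9983526679614767 0.0
d [-0.0018  0.0083  0.1156] a [-0.0042 -0.0007 -0.0028]
[407.62082591 303.98438434] [407.15431868 288.37199489]
```

View pics/w2b.png

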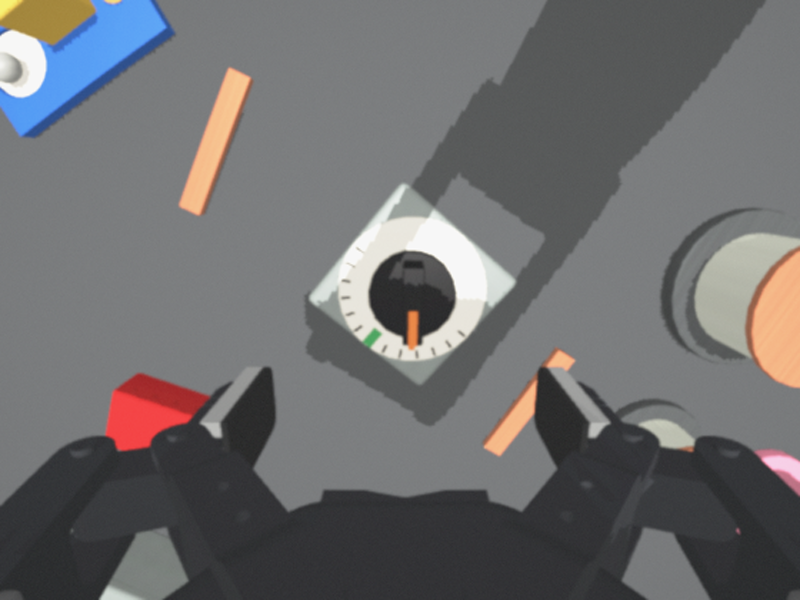

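The wrist view shows the knob's bar vertical at (413,312–346), so it lines up with the fingers. The green mark is at (372,338). Going down.

{"op": "move_arm", "data": {
  "motion": [
    {"hand": 1,"dx": 0,"dy": 0,"dz": 0,"ax": 0,"ay": 0,"az": 0},
    {"hand": 1,"dx": 0,"dy": 0,"dz": 0.03,"ax": 0,"ay": 0,"az": 0},
    {"hand": 1,"dx": 0,"dy": 0,"dz": 0.06,"ax": 0,"ay": 0,"az": 0},
    {"hand": 1,"dx": 0,"dy": 0,"dz": 0.06,"ax": 0,"ay": 0,"az": 0},
    {"hand": 1,"dx": 0,"dy": 0,"dz": 0.06,"ax": 0,"ay": 0,"az": 0}
  ]
}}

```text
clock: 2.08
position: [0.5067, 0.0179, 0.1414]
eef_rot: [-0.23, 0.973, -0.0, 0.001]
ft_force: [0.5, -0.7, 0.3]
width: 1.0
grip_force: 0.0
```

```bash
python3 - <<'E'
from h import *
f=snap('wrist','w3')
delta([.5065,.0172,.084],116.5)
cv2.imwrite('pics/w3b.png',cv2.resize(f['img'],(800,600),interpolation=cv2.INTER_CUBIC)[:,:,::-1])
print(proj(f,[.5065,.0172,.08])/.7,proj(f,[.5065,.0172,.042])/.7)
E
```

```text
t 2.125 pos [0.5071 0.0177 0.1419] yang 116.6 zdown [ 2.2e-03 -2.0e-04 -1.0e+00] F [-0.7  0.3 -0.2] w 1.0043570696020139 0.0
d [ 0.0009 -0.0001  0.0579] a [-0.0011  0.0019  0.0017]
[402.41558656 336.91995511] [402.69960624 312.01790722]
```

View pics/w3b.png

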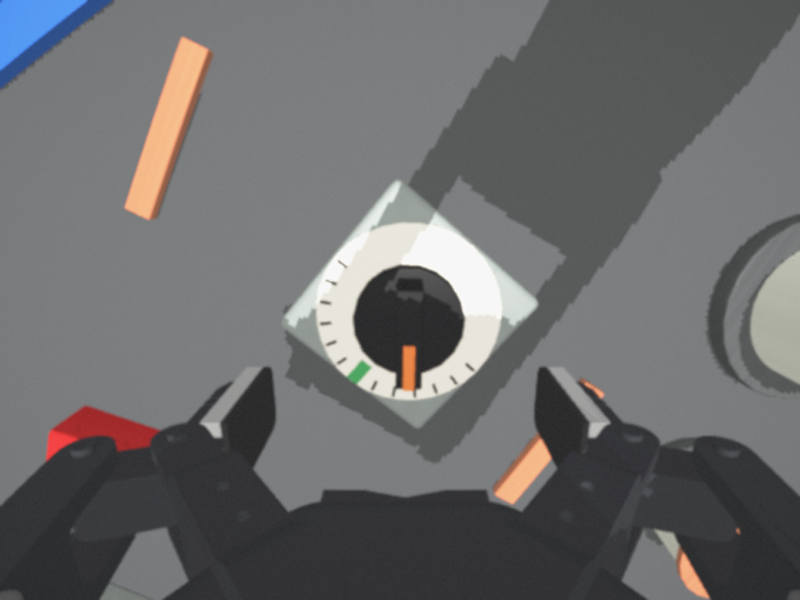

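```bash
python3 - <<'E'
from h import *
f=load('w3');ang=lambda d:np.degrees(np.arctan2(d[1],d[0]))
q=lambda x,y:(x*.7,y*.7)
c=atz(f,q(409.5,311.5),.042);g=atz(f,q(360,372),.042);a=atz(f,q(409,389),.08);b=atz(f,q(409,346),.08)
print(c,ang(g-c),np.linalg.norm(g-c),a,b,ang(a-b))
B=[atz(f,q(*p),.04) for p in[(399,180),(538,303),(421,429),(283,323)]]
print(np.mean(B,0),ang(B[3]-B[0]),ang(B[2]-B[1]))
E
```

```text
[0.50467069 0.02022924 0.042     ] -11.406742653884699 0.0432502826859546 [0.52746175 0.03097965 0.08      ] [0.50898132 0.02165993 0.08      ] 26.761909690941057
[0.50605937 0.02144986 0.04      ] -13.616181312041585 -12.606904516101467
```

{"op": "move_arm", "data": {
  "motion": [
    {"hand": 1,"dx": 0,"dy": 0.001,"dz": 0.03,"ax": 0,"ay": 0,"az": 0},
    {"hand": 1,"dx": 0,"dy": 0.001,"dz": 0.056,"ax": 0,"ay": 0,"az": 0},
    {"hand": 1,"dx": 0,"dy": 0.001,"dz": 0.056,"ax": 0,"ay": 0,"az": 0},
    {"hand": 0,"dx": 0,"dy": 0.001,"dz": 0.056,"ax": 0,"ay": 0,"az": 0},
    {"hand": 0,"dx": 0,"dy": 0.001,"dz": 0.056,"ax": 0,"ay": 0,"az": 0},
    {"hand": 0,"dx": 0,"dy": 0.001,"dz": 0.056,"ax": 0,"ay": 0,"az": 0},
    {"hand": 0,"dx": 0,"dy": 0.001,"dz": 0.056,"ax": 0,"ay": 0,"az": 0},
    {"hand": 0,"dx": 0,"dy": 0.001,"dz": 0.056,"ax": 0,"ay": 0,"az": 0},
    {"hand": 0,"dx": 0,"dy": 0.001,"dz": 0.056,"ax": 0,"ay": 0,"az": 0}
  ]
}}

```text
clock: 3.25
position: [0.5055, 0.0191, 0.0851]
eef_rot: [-0.229, 0.973, 0.001, -0.0]
ft_force: [-4.6, 5.9, 8.0]
width: 0.123
grip_force: 59.4
```

```bash
python3 -c "
from h import *
delta([.506,.018,.084],77.2);print(status.get_state()['torque'])"
```

```text
t 3.25 pos [0.5055 0.0191 0.0851] yang 116.53 zdown [-9.0e-04  2.1e-03 -1.0e+00] F [-4.6  5.9  8. ] w 0.1227569870775483 59.352877736091614
d [ 0.0001 -0.0012  0.001 ] a [ 0.0022 -0.0007  0.6864]
[ 0.81787087  0.63298913 -0.10485265]
```

{"op": "move_arm", "data": {
  "motion": [
    {"hand": 0,"dx": 0,"dy": 0.001,"dz": 0,"ax": 0,"ay": 0,"az": 0.08},
    {"hand": 0,"dx": 0,"dy": 0.001,"dz": 0,"ax": 0,"ay": 0,"az": 0.18},
    {"hand": 0,"dx": 0,"dy": 0.001,"dz": 0,"ax": 0,"ay": 0,"az": 0.28},
    {"hand": 0,"dx": 0,"dy": 0.001,"dz": 0,"ax": 0,"ay": 0,"az": 0.38},
    {"hand": 0,"dx": 0,"dy": 0.001,"dz": 0,"ax": 0,"ay": 0,"az": 0.48},
    {"hand": 0,"dx": 0,"dy": 0.001,"dz": 0,"ax": 0,"ay": 0,"az": 0.58},
    {"hand": 0,"dx": 0,"dy": 0.001,"dz": 0,"ax": 0,"ay": 0,"az": 0.65},
    {"hand": 0,"dx": 0,"dy": 0.001,"dz": 0,"ax": 0,"ay": 0,"az": 0.684},
    {"hand": 0,"dx": 0,"dy": 0.001,"dz": 0,"ax": 0,"ay": 0,"az": 0.684},
    {"hand": 0,"dx": 0,"dy": 0.001,"dz": 0,"ax": 0,"ay": 0,"az": 0.684}
  ]
}}

```text
clock: 4.5
position: [0.5054, 0.0199, 0.0851]
eef_rot: [0.11, 0.994, 0.001, -0.0]
ft_force: [-3.4, 5.7, 6.2]
width: 0.129
grip_force: 59.2
```

```bash
python3 - <<'E'
from h import *
delta([.506,.018,.084],77.2)
ims=[]
for n,x,y,w,h in[('side',231,222,50,50),('wrist',284,224,180,180)]:
    im=snap(n,n[0]+'4')['img'][y:y+h,x-25 if n=='side' else x-90:][:,:w] if 0 else snap(n,n[0]+'4')['img'][y-0:y+h,x-w//2:x+w//2]
    ims.append(cv2.resize(im,(400,400),interpolation=cv2.INTER_CUBIC))
cv2.imwrite('pics/c4.png',np.hstack(ims)[:,:,::-1])
E
```

```text
t 4.5 pos [0.5054 0.0199 0.0851] yang 77.34 zdown [-2.0e-04  1.8e-03 -1.0e+00] F [-3.4  5.7  6.2] w 0.12870608972537081 59.18084442615509
d [-0.001  -0.0017  0.0011] a [ 0.0017 -0.0006  0.0025]
```

View pics/c4.png

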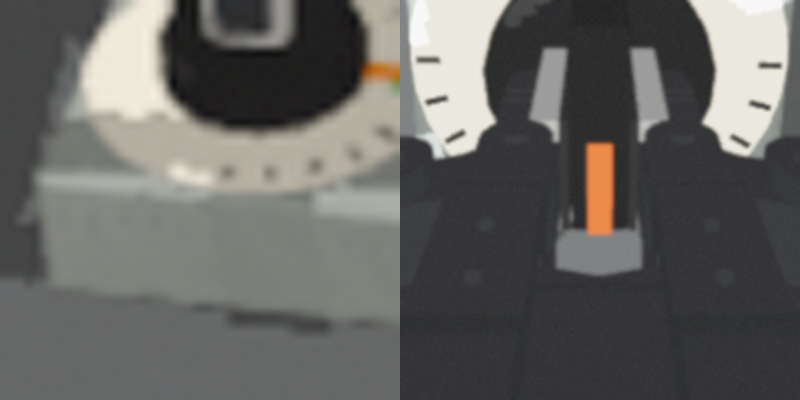

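The wrist view shows the ticks almost symmetric about the bar: left at y=60,100,137 and right at y=65,104,141. The side view shows the needle at the green mark. I'll put a number on the zero direction from the ticks.

```bash
python3 - <<'E'
from h import *
from scipy.optimize import least_squares
f=load('w4')
P=[(428,60),(437,100),(456,137),(770,65),(760,104),(740,141)]
X=np.array([atz(f,(194+(x-400)*.45,224+y*.45),.042)[:2] for x,y in P]);print(X.round(4))
# needle direction fit: k-th tick symmetric pairs -> mirror axis normal
d=X[:3]-X[3:];print(np.degrees(np.arctan2(-d[:,0],d[:,1])), np.degrees(np.arctan2(d[:,0],-d[:,1])))
c=least_squares(lambda p:np.linalg.norm(X-p[:2],axis=1)-p[2],[.505,.02,.041]).x;v=X-c[:2];print(c,np.degrees(np.arctan2(v[:,1],v[:,0])))
# stripe
a=atz(f,(194+200*.45,224+235*.45),.08);b=atz(f,(194+200*.45,224+143*.45),.08);print(np.degrees(np.arctan2(*(a-b)[[1,0]])))
# green & needle in side / top colour
for n,z in(('s4',.044),):
    s=load(n);im=cv2.cvtColor(s['img'],cv2.COLOR_RGB2HSV);u,v=proj(s,[.545,.0108,z]);u,v=int(u),int(v)
    for nm,lo,hi in(('green',45,80),('orange',5,20)):
        m=(im[...,0]>lo)&(im[...,0]<hi)&(im[...,1]>110);m[:v-14]=0;m[v+14:]=0;m[:,:u-16]=0;m[:,u+16:]=0
        ys,xs=np.nonzero(m)
        if len(xs):
            for w in (.042,.046): p=atz(s,(xs.mean(),ys.mean()),w);print(nm,len(xs),xs.mean(),ys.mean(),p,np.degrees(np.arctan2(p[1]-.0185,p[0]-.5058)))
E
```

```text
[[ 0.4976 -0.0221]
 [ 0.5089 -0.023 ]
 [ 0.5203 -0.0211]
 [ 0.5183  0.063 ]
 [ 0.5286  0.0588]
 [ 0.538   0.052 ]]
[166.3650158  166.48004566 166.34910494] [-13.6349842  -13.51995434 -13.65089506]
[0.50732189 0.02065548 0.04375795] [-102.77596726  -87.94291044  -72.76261294   75.50465116   60.89547756
   45.5413862 ]
-12.624771345173283
green 4 258.5 232.0 [0.54852241 0.00891428 0.042     ] -12.64614658606947
green 4 258.5 232.0 [0.54839666 0.00389303 0.046     ] -18.927538371072465
orange 28 248.82142857142858 222.60714285714286 [0.52916459 0.04324221 0.042     ] 46.640312047332465
orange 28 248.82142857142858 222.60714285714286 [0.52916885 0.03799041 0.046     ] 39.82923844706881
```

The ticks put zero at −13.6° and the pointer is at about −12.6°, so I'll turn one more degree, release and lift.

{"op": "move_arm", "data": {
  "motion": [
    {"hand": 0,"dx": 0,"dy": 0,"dz": 0,"ax": 0,"ay": 0,"az": 0.016},
    {"hand": 0,"dx": 0,"dy": 0,"dz": 0,"ax": 0,"ay": 0,"az": 0.016},
    {"hand": 1,"dx": 0,"dy": 0,"dz": 0,"ax": 0,"ay": 0,"az": 0.016},
    {"hand": 1,"dx": 0,"dy": 0,"dz": 0,"ax": 0,"ay": 0,"az": 0.016},
    {"hand": 1,"dx": 0,"dy": 0,"dz": 0,"ax": 0,"ay": 0,"az": 0.016},
    {"hand": 1,"dx": 0,"dy": 0,"dz": 0,"ax": 0,"ay": 0,"az": 0.016},
    {"hand": 1,"dx": 0,"dy": 0,"dz": -0.04,"ax": 0,"ay": 0,"az": 0.016},
    {"hand": 1,"dx": 0,"dy": 0,"dz": -0.1,"ax": 0,"ay": 0,"az": 0.016},
    {"hand": 1,"dx": 0,"dy": 0,"dz": -0.12,"ax": 0,"ay": 0,"az": 0.016},
    {"hand": 1,"dx": 0,"dy": 0,"dz": -0.12,"ax": 0,"ay": 0,"az": 0.016}
  ]
}}

```text
clock: 5.85
position: [0.5068, 0.0186, 0.2064]
eef_rot: [0.118, 0.993, -0.0, 0.002]
ft_force: [0.2, 0.3, 0.1]
width: 1.001
grip_force: 0.0
```

```bash
python3 - <<'E'
from h import *
delta([.4481,-.26,.2],55.6)
f=snap('wrist','w5');print(proj(f,[.506,.018,.06]))
u,v=proj(f,[.506,.018,.06]);u,v=int(u),int(v)
cv2.imwrite('pics/w5c.png',cv2.resize(f['img'][v-60:v+60,u-80:u+80],(800,600),interpolation=cv2.INTER_CUBIC)[:,:,::-1]);print(u-80,v-60)
E
```

```text
t 5.85 pos [0.5068 0.0186 0.2064] yang 76.43 zdown [ 4.6e-03 -6.0e-04 -1.0e+00] F [0.2 0.3 0.1] w 1.0014038635553508 0.0
d [-0.0083 -0.2846  0.0063] a [0.0013 0.0045 0.3635]
[281.22844778 203.05930387]
201 143
```

View pics/w5c.png

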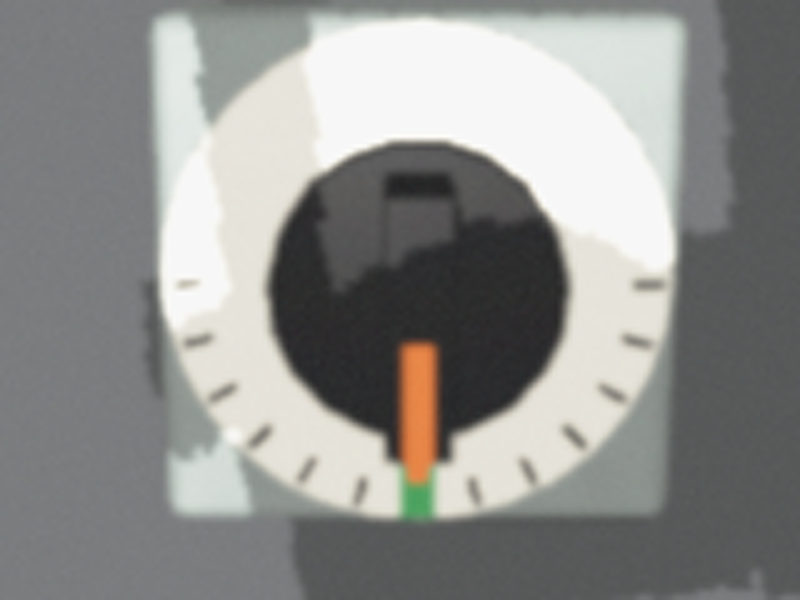

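The pointer lies right on the green mark at (418,480–515), and the ticks are symmetric. Now to the tray.

{"op": "move_arm", "data": {
  "motion": [
    {"hand": 1,"dx": -0.0083,"dy": -0.2846,"dz": 0.04,"ax": 0,"ay": 0,"az": 0.3635},
    {"hand": 1,"dx": -0.0083,"dy": -0.2846,"dz": 0.04,"ax": 0,"ay": 0,"az": 0.3635},
    {"hand": 1,"dx": -0.0083,"dy": -0.2846,"dz": 0.04,"ax": 0,"ay": 0,"az": 0.3635},
    {"hand": 1,"dx": -0.0083,"dy": -0.2846,"dz": 0.04,"ax": 0,"ay": 0,"az": 0.3635},
    {"hand": 1,"dx": -0.0083,"dy": -0.2846,"dz": 0.04,"ax": 0,"ay": 0,"az": 0.3635},
    {"hand": 1,"dx": -0.0083,"dy": -0.2846,"dz": 0.04,"ax": 0,"ay": 0,"az": 0.3635},
    {"hand": 1,"dx": -0.0083,"dy": -0.2846,"dz": 0.04,"ax": 0,"ay": 0,"az": 0.3635},
    {"hand": 1,"dx": -0.0083,"dy": -0.2846,"dz": 0.04,"ax": 0,"ay": 0,"az": 0.3635}
  ]
}}

```text
clock: 6.9
position: [0.4468, -0.2584, 0.1637]
eef_rot: [0.295, 0.956, 0.0, -0.0]
ft_force: [0.7, 1.0, 0.1]
width: 1.004
grip_force: 0.0
```

```bash
python3 - <<'E'
from h import *
f=snap('wrist','w6')
delta([.4481,-.26,.05],55.6)
cv2.imwrite('pics/w6b.png',cv2.resize(f['img'],(800,600),interpolation=cv2.INTER_CUBIC)[:,:,::-1])
print(proj(f,[.4481,-.26,.06])/.7,proj(f,[.489,-.2885,.008])/.7)
E
```

```text
t 6.95 pos [ 0.4469 -0.2585  0.164 ] yang 55.71 zdown [-4.e-04  5.e-04 -1.e+00] F [-0.5  0.7 -0.4] w 1.0020762319542107 0.0
d [-0.0019 -0.0006  0.114 ] a [ 0.0002 -0.0006  0.0018]
[401.71734183 315.79646914] [401.53605399 364.03485421]
```

View pics/w6b.png

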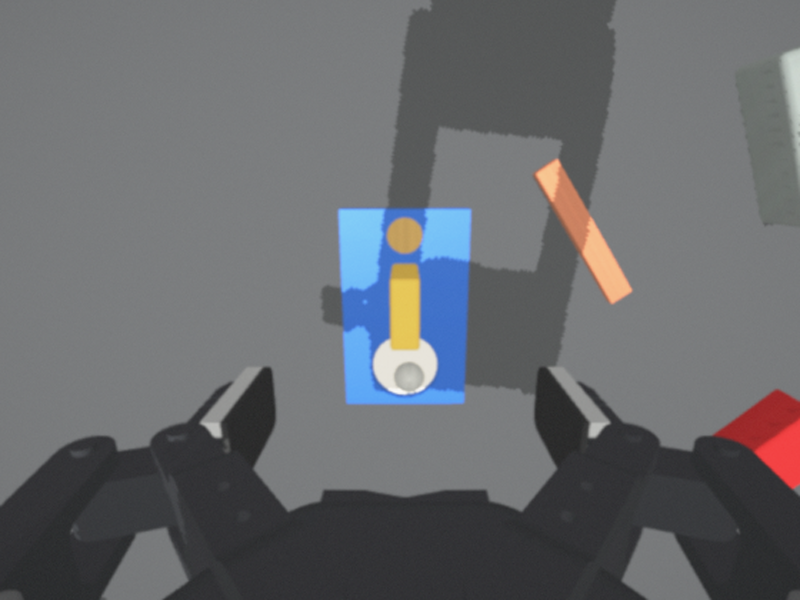

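The tray grip is at (405,310), aligned with and centred between the fingers. The ball is in its pocket at (409,376). Going down to grasp.

{"op": "move_arm", "data": {
  "motion": [
    {"hand": 1,"dx": -0.002,"dy": 0,"dz": 0.05,"ax": 0,"ay": 0,"az": 0},
    {"hand": 1,"dx": -0.002,"dy": 0,"dz": 0.09,"ax": 0,"ay": 0,"az": 0},
    {"hand": 1,"dx": -0.002,"dy": 0,"dz": 0.113,"ax": 0,"ay": 0,"az": 0},
    {"hand": 1,"dx": -0.002,"dy": 0,"dz": 0.113,"ax": 0,"ay": 0,"az": 0},
    {"hand": 0,"dx": -0.002,"dy": 0,"dz": 0.113,"ax": 0,"ay": 0,"az": 0},
    {"hand": 0,"dx": -0.002,"dy": 0,"dz": 0.113,"ax": 0,"ay": 0,"az": 0},
    {"hand": 0,"dx": -0.002,"dy": 0,"dz": 0.113,"ax": 0,"ay": 0,"az": 0},
    {"hand": 0,"dx": -0.002,"dy": 0,"dz": 0.113,"ax": 0,"ay": 0,"az": 0},
    {"hand": 0,"dx": -0.002,"dy": 0,"dz": 0.113,"ax": 0,"ay": 0,"az": 0},
    {"hand": 0,"dx": -0.002,"dy": 0,"dz": 0.113,"ax": 0,"ay": 0,"az": 0}
  ]
}}

```text
clock: 8.2
position: [0.4489, -0.2613, 0.0521]
eef_rot: [0.296, 0.955, -0.0, 0.001]
ft_force: [-0.7, 1.3, 5.8]
width: 0.176
grip_force: 59.8
```

```bash
python3 -c "
from h import *
delta([.505,.287,.2],55.6)"
```

```text
t 8.2 pos [ 0.4489 -0.2613  0.0521] yang 55.6 zdown [ 1.1e-03 -8.0e-04 -1.0e+00] F [-0.7  1.3  5.8] w 0.17588131277132263 59.80864763259888
d [ 0.2633  0.4841 -0.1482] a [-0.      0.0013  0.    ]
```

{"op": "move_arm", "data": {
  "motion": [
    {"hand": 0,"dx": 0,"dy": 0,"dz": -0.003,"ax": 0,"ay": 0,"az": 0},
    {"hand": 0,"dx": 0,"dy": 0,"dz": -0.01,"ax": 0,"ay": 0,"az": 0},
    {"hand": 0,"dx": 0,"dy": 0,"dz": -0.02,"ax": 0,"ay": 0,"az": 0},
    {"hand": 0,"dx": 0,"dy": 0,"dz": -0.035,"ax": 0,"ay": 0,"az": 0},
    {"hand": 0,"dx": 0,"dy": 0,"dz": -0.053,"ax": 0,"ay": 0,"az": 0},
    {"hand": 0,"dx": 0,"dy": 0,"dz": -0.073,"ax": 0,"ay": 0,"az": 0},
    {"hand": 0,"dx": 0,"dy": 0,"dz": -0.093,"ax": 0,"ay": 0,"az": 0},
    {"hand": 0,"dx": 0,"dy": 0,"dz": -0.111,"ax": 0,"ay": 0,"az": 0},
    {"hand": 0,"dx": 0,"dy": 0,"dz": -0.124,"ax": 0,"ay": 0,"az": 0},
    {"hand": 0,"dx": 0,"dy": 0,"dz": -0.13,"ax": 0,"ay": 0,"az": 0}
  ]
}}

```text
clock: 9.45
position: [0.4486, -0.2611, 0.1824]
eef_rot: [0.296, 0.955, -0.0, 0.001]
ft_force: [0.2, 0.4, -2.3]
width: 0.173
grip_force: 58.7
```

```bash
python3 - <<'E'
from h import *
delta([.505,.287,.18],55.6)
a=snap('top','top7')['img'];b=snap('side','side7')['img']
cv2.imwrite('pics/c7.png',np.hstack([cv2.resize(x[140:420,:],(400,200)) if 0 else cv2.resize(x,(400,300),interpolation=cv2.INTER_AREA) for x in(a,b)])[:,:,::-1])
E
```

```text
t 9.45 pos [ 0.4486 -0.2611  0.1824] yang 55.6 zdown [ 1.e-03 -9.e-04 -1.e+00] F [ 0.2  0.4 -2.3] w 0.1727362350470556 58.6721134185791
d [0.2631 0.4841 0.002 ] a [-0.0001  0.0013  0.0001]
```

{"op": "move_arm", "data": {
  "motion": [
    {"hand": 0,"dx": 0.0024,"dy": 0.0044,"dz": 0,"ax": 0,"ay": 0,"az": 0},
    {"hand": 0,"dx": 0.0081,"dy": 0.0149,"dz": 0,"ax": 0,"ay": 0,"az": 0},
    {"hand": 0,"dx": 0.0167,"dy": 0.0308,"dz": 0,"ax": 0,"ay": 0,"az": 0},
    {"hand": 0,"dx": 0.0272,"dy": 0.0501,"dz": 0,"ax": 0,"ay": 0,"az": 0},
    {"hand": 0,"dx": 0.0377,"dy": 0.0694,"dz": 0,"ax": 0,"ay": 0,"az": 0},
    {"hand": 0,"dx": 0.0482,"dy": 0.0887,"dz": 0,"ax": 0,"ay": 0,"az": 0},
    {"hand": 0,"dx": 0.0587,"dy": 0.1081,"dz": 0,"ax": 0,"ay": 0,"az": 0},
    {"hand": 0,"dx": 0.0692,"dy": 0.1274,"dz": 0,"ax": 0,"ay": 0,"az": 0},
    {"hand": 0,"dx": 0.0797,"dy": 0.1467,"dz": 0,"ax": 0,"ay": 0,"az": 0},
    {"hand": 0,"dx": 0.0902,"dy": 0.1661,"dz": 0,"ax": 0,"ay": 0,"az": 0}
  ]
}}

```text
clock: 10.8
position: [0.4674, -0.0709, 0.1811]
eef_rot: [0.295, 0.955, 0.0, -0.0]
ft_force: [0.3, -0.0, -3.8]
width: 0.176
grip_force: 58.6
```

{"op": "move_arm", "data": {
  "motion": [
    {"hand": 0,"dx": 0.0105,"dy": 0.0193,"dz": 0,"ax": 0,"ay": 0,"az": 0},
    {"hand": 0,"dx": 0.021,"dy": 0.0387,"dz": 0,"ax": 0,"ay": 0,"az": 0},
    {"hand": 0,"dx": 0.0315,"dy": 0.058,"dz": 0,"ax": 0,"ay": 0,"az": 0},
    {"hand": 0,"dx": 0.042,"dy": 0.0773,"dz": 0,"ax": 0,"ay": 0,"az": 0},
    {"hand": 0,"dx": 0.0525,"dy": 0.0966,"dz": 0,"ax": 0,"ay": 0,"az": 0},
    {"hand": 0,"dx": 0.063,"dy": 0.116,"dz": 0,"ax": 0,"ay": 0,"az": 0},
    {"hand": 0,"dx": 0.0735,"dy": 0.1353,"dz": 0,"ax": 0,"ay": 0,"az": 0},
    {"hand": 0,"dx": 0.084,"dy": 0.1546,"dz": 0,"ax": 0,"ay": 0,"az": 0},
    {"hand": 0,"dx": 0.0945,"dy": 0.174,"dz": 0,"ax": 0,"ay": 0,"az": 0},
    {"hand": 0,"dx": 0.105,"dy": 0.1933,"dz": 0,"ax": 0,"ay": 0,"az": 0}
  ]
}}

```text
clock: 12.05
position: [0.4894, 0.1478, 0.1811]
eef_rot: [0.295, 0.955, 0.0, -0.0]
ft_force: [0.1, -0.3, -3.0]
width: 0.178
grip_force: 58.6
```

{"op": "move_arm", "data": {
  "motion": [
    {"hand": 0,"dx": 0.0105,"dy": 0.0193,"dz": 0,"ax": 0,"ay": 0,"az": 0},
    {"hand": 0,"dx": 0.021,"dy": 0.0387,"dz": 0,"ax": 0,"ay": 0,"az": 0},
    {"hand": 0,"dx": 0.0315,"dy": 0.058,"dz": 0,"ax": 0,"ay": 0,"az": 0},
    {"hand": 0,"dx": 0.042,"dy": 0.0773,"dz": 0,"ax": 0,"ay": 0,"az": 0},
    {"hand": 0,"dx": 0.0516,"dy": 0.0949,"dz": 0,"ax": 0,"ay": 0,"az": 0},
    {"hand": 0,"dx": 0.0592,"dy": 0.1089,"dz": 0,"ax": 0,"ay": 0,"az": 0},
    {"hand": 0,"dx": 0.0644,"dy": 0.1186,"dz": 0,"ax": 0,"ay": 0,"az": 0},
    {"hand": 0,"dx": 0.0673,"dy": 0.1239,"dz": 0,"ax": 0,"ay": 0,"az": 0},
    {"hand": 0,"dx": 0.0678,"dy": 0.1248,"dz": 0,"ax": 0,"ay": 0,"az": 0},
    {"hand": 0,"dx": 0.0678,"dy": 0.1248,"dz": 0,"ax": 0,"ay": 0,"az": 0}
  ]
}}

```text
clock: 13.3
position: [0.5049, 0.2868, 0.1812]
eef_rot: [0.296, 0.955, -0.0, -0.0]
ft_force: [0.4, -0.3, -3.3]
width: 0.176
grip_force: 58.6
```

```bash
python3 - <<'E'
from h import *
delta([.505,.287,.162],55.6)
def cen(im,lo,hi,smin,vmin,box,smax=256):
    h=cv2.cvtColor(im,cv2.COLOR_RGB2HSV);x0,y0,x1,y1=box
    m=((h[...,0]>=lo)&(h[...,0]<=hi)&(h[...,1]>=smin)&(h[...,1]<=smax)&(h[...,2]>=vmin)).astype(np.uint8)
    k=np.zeros_like(m);k[y0:y1,x0:x1]=m[y0:y1,x0:x1]
    n,l,st,c=cv2.connectedComponentsWithStats(k);i=1+st[1:,4].argmax()
    cn=cv2.findContours((l==i).astype(np.uint8),cv2.RETR_EXTERNAL,cv2.CHAIN_APPROX_NONE)[0][0]
    return cv2.fitEllipse(cv2.convexHull(cn)),st[i]
t,s=load('top0'),load('side0')
a=cen(t['img'],5,20,80,60,(190,195,235,245));b=cen(s['img'],5,20,80,60,(235,155,272,180));print(a,b)
for f,e in((t,a),(s,b)):print(atz(f,e[0][0],.06))
print(tri((t,a[0][0]),(s,b[0][0])))
T=snap('top','top8');S=snap('side','side8');W=snap('wrist','w8')
z=.118+status.get_state()['position'][2]-.172
for f,n in((T,'top'),(S,'side'),(W,'wrist')):
    u,v=map(int,proj(f,[.546,.259,z]));print(n,u,v)
    f['c']=cv2.resize(f['img'][max(v-40,0):v+40,u-36:u+36],(360,400),interpolation=cv2.INTER_CUBIC) if n!='wrist' else None
i=cv2.resize(W['img'],(400,300),interpolation=cv2.INTER_AREA)
cv2.imwrite('pics/c8.png',np.hstack([T['c'],S['c']])[:,:,::-1])
E
```

```text
t 13.3 pos [0.5049 0.2868 0.1812] yang 55.58 zdown [-2.e-04 -3.e-04 -1.e+00] F [ 0.4 -0.3 -3.3] w 0.17606709636407264 58.62879037857056
d [-0.      0.0002  0.0192] a [-0.0003  0.     -0.0003]
(((210.15065002441406, 218.22454833984375), (27.3845157623291, 27.8074893951416), 68.93341064453125), array([197, 205,  28,  28, 601], dtype=int32)) (((253.31976318359375, 165.92379760742188), (15.265677452087402, 28.485076904296875), 87.13192749023438), array([239, 159,  29,  15, 349], dtype=int32))
[0.5463106  0.25999169 0.06      ]
[0.54755903 0.2543256  0.06      ]
(array([0.54711761, 0.2605525 , 0.05633076]), [np.float64(0.0005546089222069757), np.float64(0.0005546089222073311)])
top 206 216
side 251 141
wrist 282 313
```

{"op": "move_arm", "data": {
  "motion": [
    {"hand": 0,"dx": 0,"dy": 0,"dz": 0.002,"ax": 0,"ay": 0,"az": 0},
    {"hand": 0,"dx": 0,"dy": 0,"dz": 0.005,"ax": 0,"ay": 0,"az": 0},
    {"hand": 0,"dx": 0,"dy": 0,"dz": 0.009,"ax": 0,"ay": 0,"az": 0},
    {"hand": 0,"dx": 0,"dy": 0,"dz": 0.013,"ax": 0,"ay": 0,"az": 0},
    {"hand": 0,"dx": 0,"dy": 0,"dz": 0.016,"ax": 0,"ay": 0,"az": 0},
    {"hand": 0,"dx": 0,"dy": 0,"dz": 0.018,"ax": 0,"ay": 0,"az": 0},
    {"hand": 0,"dx": 0,"dy": 0,"dz": 0.019,"ax": 0,"ay": 0,"az": 0},
    {"hand": 0,"dx": 0,"dy": 0,"dz": 0.019,"ax": 0,"ay": 0,"az": 0}
  ]
}}

```text
clock: 14.45
position: [0.5048, 0.2872, 0.1623]
eef_rot: [0.296, 0.955, -0.0, -0.0]
ft_force: [0.6, -1.7, -3.0]
width: 0.179
grip_force: 58.6
```

```bash
python3 - <<'E'
from h import *
delta([.505,.287,.162],55.6)
T=snap('top','top9');S=snap('side','side9');W=snap('wrist','w9')
def big(f,z,w,h,k):
    u,v=map(int,proj(f,[.546,.259,z]));x,y=u-w//2,v-h//2;print('crop',x,y)
    return cv2.resize(f['img'][y:y+h,x:x+w],(w*k,h*k),interpolation=cv2.INTER_CUBIC)
cv2.imwrite('pics/c9.png',np.vstack([np.hstack([big(T,.12,66,50,6),big(S,.09,66,50,6)]),np.hstack([cv2.resize(W['img'],(396,297)),big(T,.06,132,99,3)])])[:,:,::-1])
E
```

```text
t 14.45 pos [0.5048 0.2872 0.1623] yang 55.61 zdown [-0. -0. -1.] F [ 0.6 -1.7 -3. ] w 0.1785795928812468 58.629223108291626
d [-0.0003 -0.0001  0.0003] a [-0.     -0.      0.0001]
crop 174 191
crop 219 129
crop 144 169
```

View pics/c9.png

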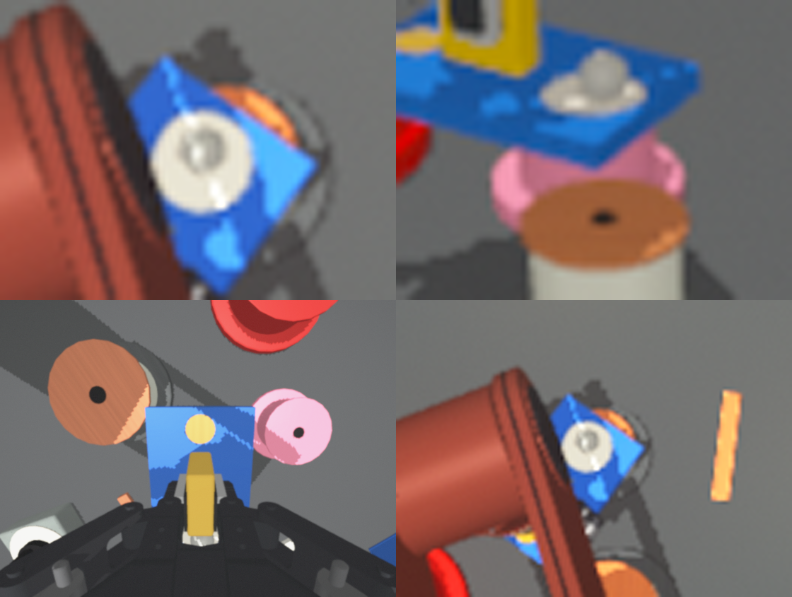

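The ball is in the pocket. The pocket centre is at (203,161) in the top crop and (594,94) in the side crop, with the pad dot at (604,218) in the side crop.

```bash
python3 - <<'E'
from h import *
T,S=load('top9'),load('side9');t,s=load('top0'),load('side0')
a=(174-.4+203/6,191-.4+161/6);b=(219-.4+(594-396)/6,129-.4+94/6)
P,e=tri((T,a),(S,b));print('pocket tri',P,e,'top@',atz(T,a,.12),'side@',atz(S,b,.12))
p=(219-.4+(604-396)/6,129-.4+218/6);print(p)
for st in((210.15,218.22),):
    print('pad tri',tri((t,st),(S,p)),'top@',atz(t,st,.06),'side@',atz(S,p,.06),atz(s,(253.32,165.92),.06))
E
```

```text
pocket tri [0.54488895 0.25834986 0.1189637 ] [np.float64(0.0006650582881245567), np.float64(0.0006650582881248523)] top@ [0.5441499  0.25816891 0.12      ] side@ [0.54552206 0.25646573 0.12      ]
(253.26666666666665, 164.93333333333334)
pad tri (array([0.54699485, 0.26009123, 0.0594875 ]), [np.float64(0.0006356520275149407), np.float64(0.0006356520275147784)]) top@ [0.54632279 0.25999373 0.06      ] side@ [0.54761428 0.25929961 0.06      ] [0.54756034 0.25434451 0.06      ]
```

{"op": "move_arm", "data": {
  "motion": [
    {"hand": 0,"dx": -0.0003,"dy": 0.001,"dz": 0,"ax": 0,"ay": 0,"az": 0},
    {"hand": 0,"dx": -0.0006,"dy": 0.002,"dz": 0,"ax": 0,"ay": 0,"az": 0},
    {"hand": 0,"dx": -0.0008,"dy": 0.0026,"dz": 0,"ax": 0,"ay": 0,"az": 0},
    {"hand": 0,"dx": -0.0008,"dy": 0.0026,"dz": 0,"ax": 0,"ay": 0,"az": 0},
    {"hand": 0,"dx": -0.0008,"dy": 0.0026,"dz": 0,"ax": 0,"ay": 0,"az": 0},
    {"hand": 0,"dx": -0.0008,"dy": 0.0026,"dz": 0,"ax": 0,"ay": 0,"az": 0},
    {"hand": 0,"dx": -0.0008,"dy": 0.0026,"dz": 0,"ax": 0,"ay": 0,"az": 0},
    {"hand": 0,"dx": -0.0008,"dy": 0.0026,"dz": 0,"ax": 0,"ay": 0,"az": 0}
  ]
}}

```text
clock: 15.6
position: [0.507, 0.2889, 0.1623]
eef_rot: [0.296, 0.955, -0.0, -0.0]
ft_force: [-0.9, -0.4, -3.6]
width: 0.175
grip_force: 58.6
```

```bash
python3 - <<'E'
from h import *
delta([.507,.289,.162],55.6);print(abs(status.get_state()['dq']).max())
print(env.finish_job())
E
```

```text
t 15.6 pos [0.507  0.2889 0.1623] yang 55.6 zdown [-0. -0. -1.] F [-0.9 -0.4 -3.6] w 0.17513055282938597 58.628405928611755
d [0.     0.0001 0.0003] a [-0. -0.  0.]
0.0011318497164466523
the job is handed in; nothing more can be done
None
```

The job is handed in at 15.6 s: I set the dial to zero and released it, and the arm is holding the tray level and at rest over the smaller copper pad. By my measurements the pocket is centred to within about 2 mm, with the tray's underside about 50 mm above the pad. The ball was in its pocket in the last picture, taken before a final 3 mm centring move; no verdict came back.

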